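# Mount the tray on the bench shaker

## Task

Fit the loose tray onto the small bench shaker: pick it up by its handle, bring both of its holes over the two locating dowels (the large round hole goes on the thick dowel, the small oblong hole on the thin one) and lower it until it lies flat on the shaker's platform. Then push the shaker's sliding catch fully home over the edge of the tray and let go; leave the bottles and beakers around standing where they are.

Things in the scene. Friction and masses are not known exactly. Their poses are not given: they have to be found in the camera images.
- shaker: bench shaker, fixed, left or right of the tube rack: white housing 220 (x) x 150 (y) x 48 mm, grey platform 210 x 140 mm on top, upper face 58 mm above the origin. Origin: centre of the underside, on the table. x axis: its long axis, from the end with catch and control panel to the end with the thick dowel; z up.
- dowel_big (a point): foot of the thick steel dowel, on the platform's upper face (77 mm along the shaker's +x from its origin). Dowel 16 mm in diameter, 26 mm tall, its top 8 mm tapered. Axes as the shaker's.
- dowel_small (a point): foot of the thin steel dowel, on the platform's upper face (33 mm along the shaker's -x from its origin, so 110 mm from the thick one). Dowel 10 mm in diameter, 26 mm tall, its top 8 mm tapered. Axes as the shaker's.
- catch (a joint): sliding catch at the shaker's -x end: 0 m = open, 0.022 m = fully home. It slides along the shaker's +x, towards the tray, against about 2 N of friction, and stays where it is left. Home, its 30 mm wide steel tongue reaches 10 mm over the end of a seated tray, 2.5 mm above its plate; open, it stops 12 mm short of the tray.
- catch_post (a point): centre of the black thumb post on the catch, which moves with it: 12 (x, sliding direction) x 30 (y) x 32 mm high, the post's foot is 73.5 mm and its top 105.5 mm above the table; the tongue lies at its foot, top face 74.5 mm up. Push on its face on the shaker's -x side. Axes as the shaker's.
- tray_grip (a point): point to grip on the tray's black upright handle, 43 mm above the tray's underside. Handle: fin at the tray's centre, 58 (x) x 14 (y, gripped across) mm, its top 20 mm above this point. Tray: loose aluminium plate 150 (x) x 120 (y) x 8 mm, 7 mm rims along its long sides, about 0.4 kg, balanced, flat on the table at first. x axis: from oblong to round hole; z up.
- hole_big (a point): centre of the tray's round through-hole, 19 mm in diameter, at the level of the tray's underside, 55 mm along the tray's +x from the handle. Goes over the thick dowel.
- hole_slot (a point): centre of the tray's oblong (rectangular) through-hole, 16 mm (along the tray's x) by 13 mm (across), at the level of the tray's underside, 55 mm along the tray's -x from the handle. Goes over the thin dowel; the thick one does not fit in it.
- bottle_1: white reagent bottle with screw cap, 50 mm in diameter, 100 mm high, behind the tube rack; origin at the centre of its underside. To be left alone.
- bottle_2: a second such bottle beside it, 50 mm in diameter, 100 mm high; origin at the centre of its underside. To be left alone.
- beaker: glass beaker, 76 x 70 x 85 mm, behind the tube rack; origin at the centre of its underside. To be left alone. Fixed round the work: wire rack of capped tubes mid-table (262 x 219 mm, tubes to 105 mm high), tip box, large beaker, rinse bottle, a third reagent bottle, tape roll.

How it is judged:
On the way, in this order (a step that is already met when the one before it is completed fails the run):
1. the tray lies flat on the platform over both dowels, the catch still open (horizontal distance between hole_big and dowel_big below 0.004 m and horizontal distance between hole_slot and dowel_small below 0.006 m and z of each of hole_big, hole_slot in the frame of shaker below 0.0605 m and angle between tray_grip's own z axis and vertical below 0.03 rad and value of joint catch below 0.01 m), for 0.2 s.
2. the catch is pushed home over the seated tray (horizontal distance between hole_big and dowel_big below 0.004 m and horizontal distance between hole_slot and dowel_small below 0.006 m and z of each of hole_big, hole_slot in the frame of shaker below 0.0605 m and angle between tray_grip's own z axis and vertical below 0.03 rad and value of joint catch above 0.018 m), for 0.2 s.
At the end, for the whole second after the job is handed in: The tray lies flat on the platform (underside within 2.5 mm of it at both holes, tilt under 0.03 rad) with the round hole over the thick dowel (within 4 mm) and the oblong hole over the thin one (within 6 mm), and the catch is home (more than 18 of its 22 mm) (all of step 2); the robot touches nothing.
It fails at once if a bottle or the beaker is moved by more than 40 mm or tipped (distance of any of bottle_1, bottle_2, beaker from where it was at the start of the episode above 0.04 m or angle between any of bottle_1, bottle_2, beaker's own z axis and vertical above 0.5 rad).
It also fails if it takes over 64 s, if anything falls off the work surface, if the arm or the gripper's body presses on something with over 40 N, if the wrist force passes 120 N, or if a joint passes its speed limit or range.

## Robot

A 6-joint arm with a two-finger parallel gripper is mounted at the origin on a cart in front of the work surface, level with it; the furniture and walls round the work are solid. World frame = base frame: x ahead of the robot, y to its left, z up, the work surface at z = 0. Lengths are in m, angles in rad, forces in N, time in s.
With the tool pointing down it reaches from about 0.3 to 0.775 m from the base axis. Payload 14.6 kg.
Tool frame: the origin (TCP) lies at the very end of the fingers, on their centre line; the grasp point (between the pads) lies 19 mm behind it; z points along the fingers, y is the direction in which the jaws open and shut (so a half turn about z gives the same grasp; the last joint's range is limited). The gripper opens to 94 mm and grips with 3 to 60 N. Pads are 16 mm wide; open, the fingers measure 119 mm over their backs; the gripper's body (75 mm by 177 mm) begins 78 mm behind the grasp point.
Start: joints at [-1.353, 0.3, 1.521, -0, 1.321, -0.067], TCP at [0.155, -0.528, 0.205] pointing down, gripper open.
Joint ranges: [-3.03, 3.03], [-0.79, 2.21], [0.23, 2.52], [-1.04, 4.18], [0, 3.07], [-2.55, 2.55]. Speed limits (rad/s): [2.22, 2.22, 2.57, 3.14, 3.14, 3.14].

## Interface

Orientations are given as [roll, pitch, yaw] about the fixed x, y, z axes, in that order (R = Rz(yaw) Ry(pitch) Rx(roll)).
In Python, from station import ctrl, eyes gives the robot as it stands.
- The arm moves only by the tool jog_arm, never from a script. Its argument "moves" is a list of rows, each a list of 3 entries, a list of its own where there are three numbers: the shift along the world's x, y, z in mm, then the turn, a rotation vector about the world's x, y, z in units of 5 degrees (1.0 is 5 degrees), then the finger opening in mm, from 0 to 94. In form: [[[tx, ty, tz], [wx, wy, wz], jaw], ...]. A call has 1 to 5 rows; each row is the pose to reach, as a shift and turn from the pose commanded when the call began; what a row does not reach only later rows make up. A row lasts 1/12 s, in which the tool goes at most 41.7 mm and 7.16 degrees, less where a joint would pass 70% of its speed; a pose out of reach is approached as far as the arm can. A call with a gripper value outside its range is refused whole. The fingers move at their own pace and stop on an object; "squeeze" is the grip in N (left out, the last holds). Time passes only in rows, so rows that repeat a pose let the fingers close. It gives the time, the measured TCP pose, the force and the opening at its end, in the units of the state.
- ctrl.get_obs(): the state, without advancing time (a new reading comes with each control period).
- eyes.camera(name): name is "scene" or "top"; returns a dict with "frame" (480x640x3 uint8, red, green, blue), "vertical_fov" (degrees; the focal length in pixels is half the picture's height over the tangent of half this angle, whatever the lens; pixels are square), "cx", "cy" (the principal point, pixels), "k1" (the pictures are not rectified: a ray, as slopes to the right and down, at radius r is drawn at 1 + k1 r^2 times it, then the intrinsics apply), "eye" and "attitude" of the camera in the world. Camera axes: x right, y down, z forward; pixel columns grow to the right and rows downward; lengths in m; the calibration is good to about 2 mm. A picture is of the moment at which its call begins. There is no depth.
- ctrl.hand_in(): hands the job in, once; it reports no verdict.
The state is a dict: "time_s": time; "qpos": joint angles; "joint_vel": joint speeds; "tau": joint torques, N m; "ee_pos": TCP position; "eef_rot": TCP orientation; "force": force on the tool from outside, world axes, zero at the start; "moment": the same for the moment, N m; "grip_width": finger opening in m.
Only numpy, scipy, OpenCV 4.12 (cv2) and the standard library are available. Lean on these libraries where they do the work, as an engineer would, in place of code of your own. Each camera call takes 0.05 s, during which the arm holds its last target.

## Working session

There is one attempt and no reset: what is moved stays moved. The work goes in short steps, Python scripts to look and compute and a tool call to move; the robot and the scene stay as the last step left them, time stands still between calls to the robot, and variables do not carry over. Pictures are saved under pics/ and viewed, and the job is handed in when it is done.

Besides the shell and the picture viewer there is one more tool, called after "Request:" by a JSON object that holds its "op" and its "data", one argument or row to a line. jog_arm: Moves the arm, as the interface text tells. Its arguments: {"type":"object","properties":{"moves":{"type":"array","items":{"type":"array"}},"squeeze":{"type":"number"}},"required":["moves"]}

```bash
ls; mkdir -p pics; python3 - <<'E'
from station import ctrl, eyes
import cv2
print(ctrl.get_obs())
for n in("scene","top"):
    c=eyes.camera(n); f=c.pop("frame"); print(n,c); cv2.imwrite(f"pics/{n}0.png",f[:,:,::-1])
E
```

```text
pics
{'time_s': 0.0, 'qpos': array([-1.35262027e+00,  3.00464271e-01,  1.52158837e+00, -3.15968445e-06,
        1.32069626e+00, -6.66011138e-02]), 'joint_vel': array([-3.41307794e-04, -1.32931620e-04,  3.08981141e-03,  1.87673787e-04,
        3.76147232e-05, -6.45410823e-04]), 'tau': array([-3.10653217e-03, -5.31805515e+01, -3.52734268e+01,  7.07559125e-02,
        2.44337891e-02, -6.88666114e-05]), 'ee_pos': array([ 0.15445726, -0.52759012,  0.20488699]), 'eef_rot': array([-3.14043877e+00, -7.38967706e-05,  2.84777911e-01]), 'force': array([ 0.26983639, -0.034304  , -0.03146966]), 'moment': array([ 2.45601362e-03,  8.96450398e-05, -1.15379790e-02]), 'grip_width': 0.09356837063053292}
scene {'vertical_fov': 42.358732250100715, 'cx': 325.00624423075914, 'cy': 242.81150456766363, 'k1': -0.20840824750766798, 'eye': array([0.02680168, 0.98285642, 1.17983213]), 'attitude': array([-2.34539708, -0.00942453, -2.65909541])}
top {'vertical_fov': 45.12382356335879, 'cx': 317.64566904420684, 'cy': 232.65483411799204, 'k1': 0.06234183299594676, 'eye': array([ 0.39491838, -0.00293583,  1.39586946]), 'attitude': array([-3.01450716, -0.01269073, -1.58991148])}
```

View pics/top0.png

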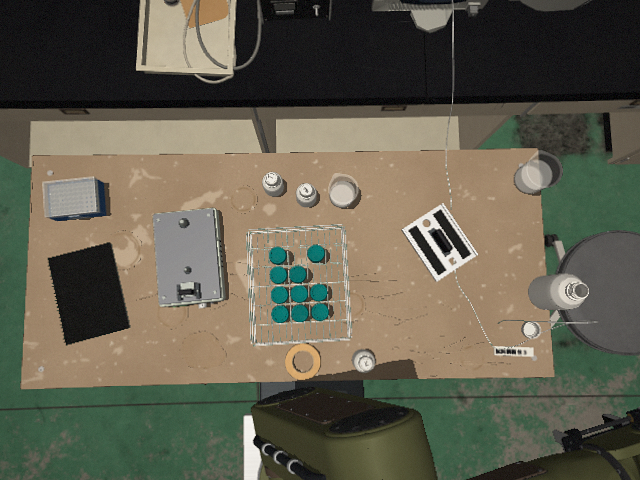

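View pics/scene0.png

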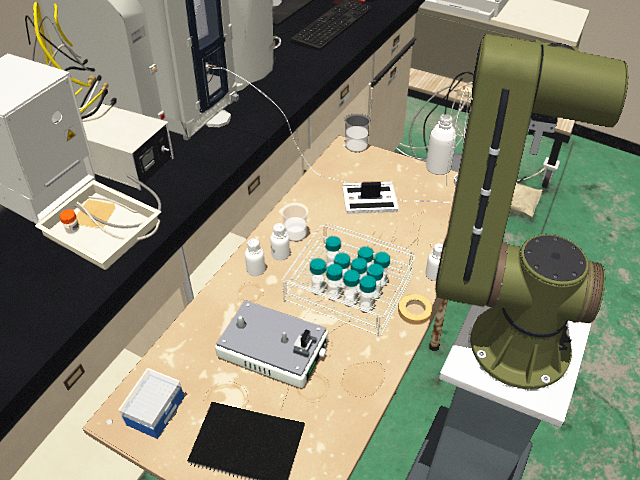

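```bash
cat > h.py <<'E'
import numpy as np, cv2
from scipy.spatial.transform import Rotation as Ro
from station import ctrl, eyes
def cam(n,save=None):
    c=eyes.camera(n); f=c['frame'].shape[0]/2/np.tan(np.radians(c['vertical_fov']/2))
    c['K']=np.array([[f,0,c['cx']],[0,f,c['cy']],[0,0,1]]); c['R']=Ro.from_euler('xyz',c['attitude']).as_matrix()
    if save: cv2.imwrite(save,c['frame'][:,:,::-1])
    return c
def ray(c,uv):
    p=cv2.undistortPoints(np.array(uv,float).reshape(-1,1,2),c['K'],np.array([c['k1'],0,0,0.]))[:,0]
    return np.c_[p,np.ones(len(p))]@c['R'].T
def onz(c,uv,z):
    d=ray(c,uv); return c['eye']+d*((z-c['eye'][2])/d[:,2])[:,None]
def proj(c,P):
    q=(np.atleast_2d(P)-c['eye'])@c['R']
    return cv2.projectPoints(q,np.zeros(3),np.zeros(3),c['K'],np.array([c['k1'],0,0,0.]))[0][:,0]
def crop(c,u0,v0,u1,v1,name,s=None):
    s=s or min(800//(u1-u0),600//(v1-v0))
    cv2.imwrite(name,cv2.resize(c['frame'][v0:v1,u0:u1,::-1],None,fx=s,fy=s,interpolation=cv2.INTER_CUBIC)); print(name,s)
E
python3 - <<'E'
from h import *
c=cam("top"); crop(c,395,195,485,290,"pics/t_tray.png"); crop(c,140,195,240,315,"pics/t_shk.png")
s=cam("scene"); crop(s,335,170,405,220,"pics/s_tray.png"); crop(s,205,290,335,390,"pics/s_shk.png")
E
```

```text
pics/t_tray.png 6
pics/t_shk.png 5
pics/s_tray.png 11
pics/s_shk.png 6
```

View pics/t_tray.png

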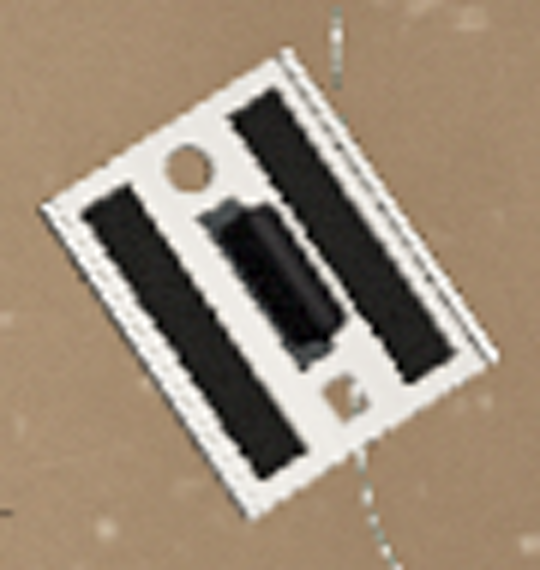

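View pics/t_shk.png

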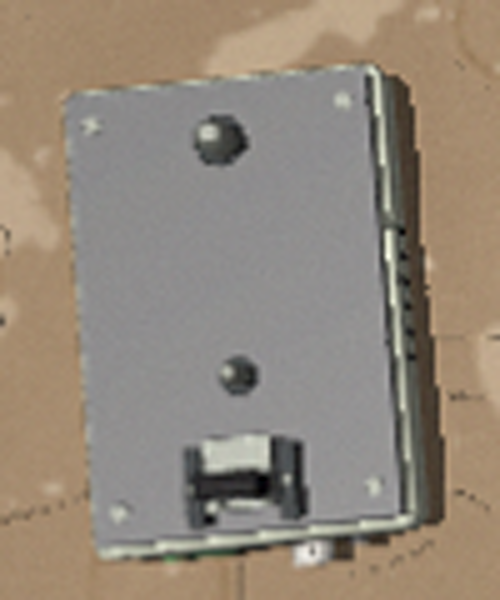

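View pics/s_tray.png

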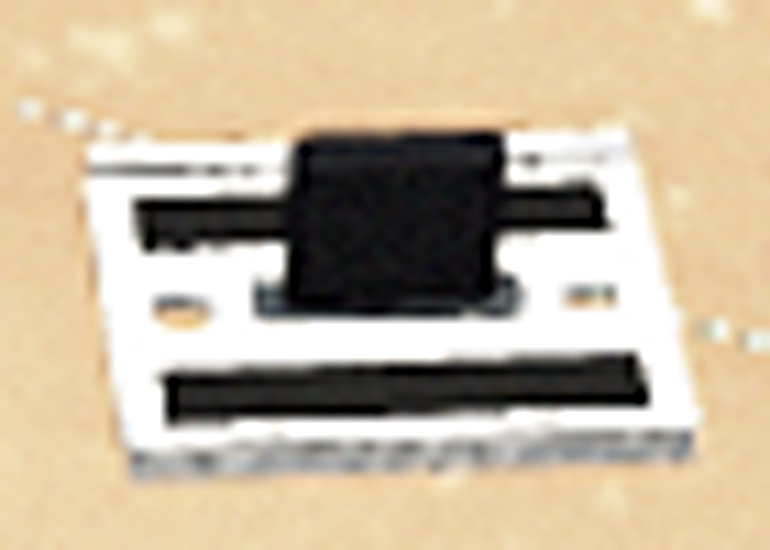

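View pics/s_shk.png

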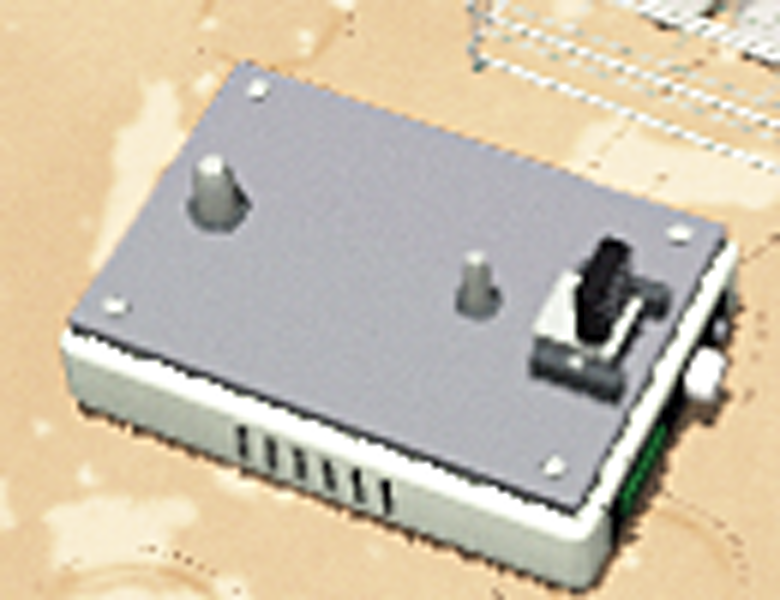

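```bash
cat > m.py <<'E'
from h import *
def dist(a,b): return np.linalg.norm(a-b)
def big(m,hint):
    m=cv2.morphologyEx(m.astype(np.uint8),cv2.MORPH_OPEN,np.ones((3,3)))
    n,l,st,ce=cv2.connectedComponentsWithStats(m); k=l[hint[1],hint[0]]; return (l==k).astype(np.uint8)
E
python3 - <<'E'
from m import *
for n,seedT,seedS in (("top",(400+8,231),(170,260)),("scene",(349,190),(255,335))):
    c=cam(n); f=c['frame'].astype(int); mx,mn=f.max(2),f.min(2)
    print(n,"tray px",f[seedT[1],seedT[0]],"shk px",f[seedS[1],seedS[0]])
    mt=(mn>190); ms=(abs(f-f[seedS[1],seedS[0]]).max(2)<28)&(mx-mn<40)
    for nm,m,seed,z in(("tray",mt,None,.012),("shk",ms,seedS,.058)):
        m=m.astype(np.uint8)
        if nm=="tray":
            w=np.zeros_like(m); 
            if n=="top": w[200:285,398:482]=1
            else: w[175:218,338:404]=1
            m=m*w
        k,l,st,ce=cv2.connectedComponentsWithStats(m)
        i=1+st[1:,4].argmax() if nm=="tray" else l[seed[1],seed[0]]
        cn=max(cv2.findContours((l==i).astype(np.uint8),cv2.RETR_EXTERNAL,cv2.CHAIN_APPROX_NONE)[0],key=cv2.contourArea)
        P=onz(c,cn[:,0].astype(float),z)[:,:2]*1000
        r=cv2.minAreaRect(P.astype(np.float32)); print(nm,r, cv2.boxPoints(r).round(1).tolist())
E
```

```text
top tray px [142 139 133] shk px [143 143 142]
tray ((544.333984375, -318.156005859375), (151.57839965820312, 119.58788299560547), 31.579877853393555) [[448.5, -306.8999938964844], [511.1000061035156, -408.79998779296875], [640.2000122070312, -329.3999938964844], [577.5999755859375, -227.5]]
shk ((513.1458740234375, 282.0846252441406), (223.786376953125, 142.65802001953125), 3.82885479927063) [[396.70001220703125, 345.79998779296875], [406.29998779296875, 203.39999389648438], [629.5999755859375, 218.39999389648438], [620.0, 360.70001220703125]]
scene tray px [40 38 39] shk px [182 182 187]
tray ((546.81787109375, -317.0339050292969), (155.971435546875, 136.88021850585938), 28.583837509155273) [[445.6000061035156, -294.20001220703125], [511.1000061035156, -414.3999938964844], [648.0, -339.79998779296875], [582.5999755859375, -219.60000610351562]]
shk ((517.071533203125, 283.3325500488281), (211.51510620117188, 139.39414978027344), 4.945462703704834) [[405.70001220703125, 343.70001220703125], [417.70001220703125, 204.8000030517578], [628.4000244140625, 223.0], [616.4000244140625, 361.8999938964844]]
```

```bash
python3 - <<'E'
from m import *
def cp(L,u,v,s): return (np.array(L,float)+.5)/s-.5+[u,v]
t=cam("top"); s=cam("scene")
np.set_printoptions(precision=1,suppress=True)
def rep(name,c,L,z):
    P=onz(c,L,z)[:,:2]*1000; print(name,P.tolist()); return P
for nm,c,L,o in(("top",t,[(91,125),(343,100),(373,486),(119,513)],(140,195,5)),("scene",s,[(114,306),(258,90),(680,233),(554,466)],(205,290,6))):
    P=rep(nm+" screws",c,cp(L,*o),.059); ax=(P[0]+P[1]-P[2]-P[3])
    print(" ctr",P.mean(0),"yaw deg",np.degrees(np.arctan2(ax[1],ax[0])),"L,W",np.linalg.norm(P[0]-P[3]),np.linalg.norm(P[0]-P[1]))
for nm,c,L,o in(("top",t,[(219,136),(238,371)],(140,195,5)),("scene",s,[(214,160),(476,258)],(205,290,6))):
    P=rep(nm+" doweltops",c,cp(L,*o),.084); d=P[0]-P[1]; print(np.linalg.norm(d),np.degrees(np.arctan2(d[1],d[0])))
for nm,c,L,o in(("top",t,[(188,167),(347,398)],(395,195,6)),("scene",s,[(183,307),(591,296)],(335,170,11))):
    P=rep(nm+" holes",c,cp(L,*o),.006); d=P[0]-P[1]; print(P.mean(0),np.linalg.norm(d),np.degrees(np.arctan2(d[1],d[0])))
E
```

```text
top screws [[602.4219294938662, 347.19256069276764], [612.2907611748865, 231.19726037079386], [432.90037058447257, 216.53439163358138], [423.1396708569924, 331.51134784001715]]
 ctr [517.7 281.6] yaw deg 4.835767789430011 L,W 179.9667433124025 116.41436138008577
scene screws [[603.9573625335121, 348.9349104797235], [613.1063650829346, 233.85858902351418], [433.9097699674426, 217.61227451001474], [423.95500443529755, 332.7250101735023]]
 ctr [518.7 283.3] yaw deg 5.16306601971438 L,W 180.73076602741295 115.43943870074109
top doweltops [[592.515978913597, 282.8928137633774], [485.11276122548054, 273.2415784146524]]
107.83597504319887 5.1347980849532275
scene doweltops [[596.1321585069622, 287.6744368929258], [485.61824290813115, 280.5191217982641]]
110.74531175218866 3.7044920856148558
top holes [[592.6416765769213, -287.7257414261995], [497.8333444588295, -347.3630173487223]]
[ 545.2 -317.5] 112.00546646692526 32.171120433471735
scene holes [[594.1650777290597, -289.7720162867615], [499.807293388613, -346.1602636062943]]
[ 547. -318.] 109.92281792879511 30.86255510486329
```

Request:
{"op": "jog_arm", "data": {
  "moves": [
    [[35, 19, 0], [0, 0, 0.3], 94],
    [[70, 38, 0], [0, 0, 0.6], 94],
    [[106, 57, 0], [0, 0, 0.9], 94],
    [[142, 76, 0], [0, 0, 1.2], 94],
    [[178, 95, 0], [0, 0, 1.5], 94]
  ],
  "squeeze": 40
}}

```text
time_s: 0.82
ee_pos: [0.334, -0.4317, 0.2056]
eef_rot: [3.141, -0.0, 0.417]
force: [0.1, -0.9, -0.2]
grip_width: 0.0936
```

Request:
{"op": "jog_arm", "data": {
  "moves": [
    [[36, 19, -5], [0, 0, 0.3], 94],
    [[72, 38, -15], [0, 0, 0.6], 94],
    [[107, 57, -25], [0, 0, 0.9], 94],
    [[142, 76, -35], [0, 0, 1.2], 94],
    [[178, 95, -45], [0, 0, 1.5], 94]
  ]
}}

```text
time_s: 1.23
ee_pos: [0.5118, -0.3366, 0.1601]
eef_rot: [3.141, -0.0, 0.548]
force: [-0.3, -1.1, 0.3]
grip_width: 0.0938
```

Request:
{"op": "jog_arm", "data": {
  "moves": [
    [[17, 9, -15], [0, 0, 0], 94],
    [[34, 19, -35], [0, 0, 0], 94],
    [[34, 19, -55], [0, 0, 0], 94],
    [[34, 19, -65], [0, 0, 0], 94]
  ]
}}

```text
time_s: 1.57
ee_pos: [0.5442, -0.3176, 0.0927]
eef_rot: [-3.139, 0.001, 0.548]
force: [-0.3, 0.0, -0.5]
grip_width: 0.094
```

```bash
python3 - <<'E'
from h import *
t=cam("top"); s=cam("scene"); o=ctrl.get_obs(); print(o['ee_pos'],o['eef_rot'])
crop(t,380,180,500,300,"pics/t1.png"); crop(s,310,110,450,230,"pics/s1.png")
E
```

```text
[ 0.54339233 -0.3186287   0.0937153 ] [-3.13857494e+00  1.50701417e-03  5.46548631e-01]
pics/t1.png 5
pics/s1.png 5
```

View pics/t1.png

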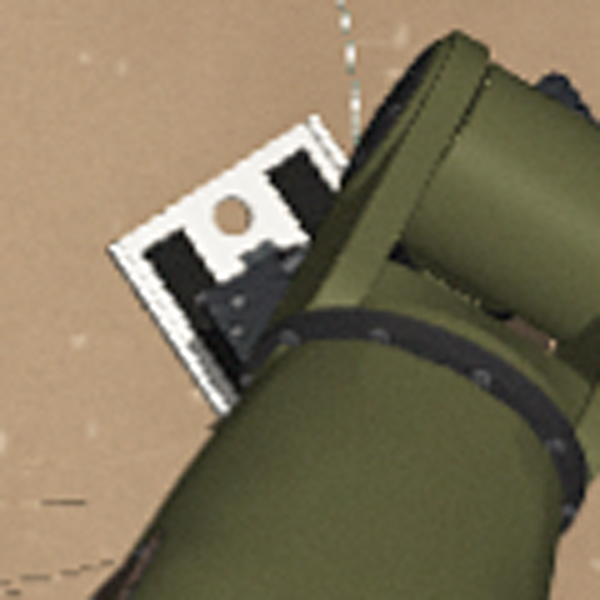

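View pics/s1.png

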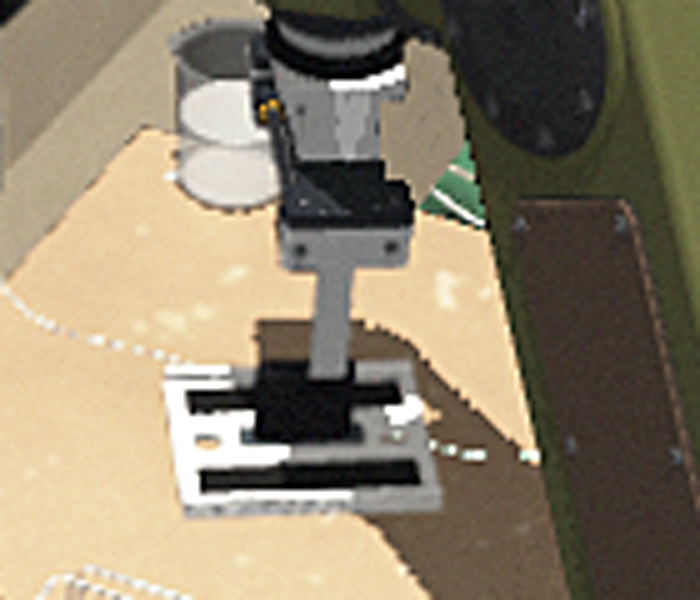

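```bash
python3 - <<'E'
from h import *
s=cam("scene"); o=ctrl.get_obs(); R=Ro.from_euler('xyz',o['eef_rot']).as_matrix(); p=o['ee_pos']; print(o['time_s'],p,o['eef_rot'],o['joint_vel'],o['grip_width'])
Q=np.array([p,p+R@[0,.047,0],p-R@[0,.047,0],[.546,-.318,.063],p+R@[0,.047,-.097],p-R@[0,.047,-.097]])
print(((proj(s,Q)-[310,110])*5).round())
E
```

```text
1.7167 [ 0.54384458 -0.31925333  0.09548973] [-3.14080271e+00  4.34976645e-04  5.46039451e-01] [-0.00674656 -0.03027489 -0.02304591  0.00240953  0.0084159   0.00039568] 0.0942958115506315
[[314. 315.]
 [304. 265.]
 [324. 367.]
 [306. 360.]
 [314. 127.]
 [314. 497.]]
```

Request:
{"op": "jog_arm", "data": {
  "moves": [
    [[0, 0, -25], [0, 0, 0], 94],
    [[0, 0, -48], [0, 0, 0], 94],
    [[0, 0, -63], [0, 0, 0], 94],
    [[0, 0, -70], [0, 0, 0], 94],
    [[0, 0, -70], [0, 0, 0], 94]
  ]
}}

```text
time_s: 2.13
ee_pos: [0.5439, -0.3194, 0.0254]
eef_rot: [-3.141, 0.0, 0.546]
force: [0.0, 0.7, -0.3]
grip_width: 0.0938
```

Request:
{"op": "jog_arm", "data": {
  "moves": [
    [[0, 0, 0], [0, 0, 0], 40],
    [[0, 0, 0], [0, 0, 0], 12],
    [[0, 0, 0], [0, 0, 0], 5],
    [[0, 0, 0], [0, 0, 0], 5],
    [[0, 0, 0], [0, 0, 0], 5]
  ]
}}

```text
time_s: 2.55
ee_pos: [0.5445, -0.3191, 0.0262]
eef_rot: [3.141, -0.0, 0.547]
force: [0.2, -0.3, -0.2]
grip_width: 0.0643
```

Request:
{"op": "jog_arm", "data": {
  "moves": [
    [[0, 0, 0], [0, 0, 0], 5],
    [[0, 0, 0], [0, 0, 0], 5],
    [[0, 0, 0], [0, 0, 0], 5],
    [[0, 0, 0], [0, 0, 0], 5]
  ]
}}

```text
time_s: 2.88
ee_pos: [0.5443, -0.319, 0.0255]
eef_rot: [-3.142, 0.0, 0.547]
force: [0.4, 0.4, 0.0]
grip_width: 0.0375
```

Request:
{"op": "jog_arm", "data": {
  "moves": [
    [[0, 0, 0], [0, 0, 0], 5],
    [[0, 0, 0], [0, 0, 0], 5],
    [[0, 0, 0], [0, 0, 0], 5],
    [[0, 0, 0], [0, 0, 0], 5],
    [[0, 0, 0], [0, 0, 0], 5]
  ]
}}

```text
time_s: 3.3
ee_pos: [0.5442, -0.3187, 0.0255]
eef_rot: [-3.141, 0.0, 0.547]
force: [-1.8, 3.0, 1.9]
grip_width: 0.0139
```

Request:
{"op": "jog_arm", "data": {
  "moves": [
    [[0, 0, 0], [0, 0, 0], 5],
    [[0, 0, 0], [0, 0, 0], 5]
  ]
}}

```text
time_s: 3.47
ee_pos: [0.5443, -0.3188, 0.0255]
eef_rot: [-3.141, 0.0, 0.547]
force: [-1.7, 2.1, 1.7]
grip_width: 0.014
```

Request:
{"op": "jog_arm", "data": {
  "moves": [
    [[0, 0, 10], [0, 0, 0], 5],
    [[0, 0, 35], [0, 0, 0], 5],
    [[0, 0, 70], [0, 0, 0], 5],
    [[0, 0, 105], [0, 0, 0], 5],
    [[0, 0, 140], [0, 0, 0], 5]
  ]
}}

```text
time_s: 3.88
ee_pos: [0.5439, -0.3189, 0.1674]
eef_rot: [-3.141, 0.0, 0.546]
force: [1.1, -0.0, -5.3]
grip_width: 0.0137
```

Request:
{"op": "jog_arm", "data": {
  "moves": [
    [[0, 10, 25], [0, 0, 0], 5],
    [[0, 30, 40], [0, 0, -0.2], 5],
    [[0, 60, 40], [0, 0, -0.5], 5],
    [[0, 95, 40], [0, 0, -0.8], 5],
    [[0, 130, 40], [0, 0, -1.1], 5]
  ]
}}

```text
time_s: 4.3
ee_pos: [0.5439, -0.188, 0.206]
eef_rot: [3.141, -0.0, 0.448]
force: [-0.1, 0.6, -4.1]
grip_width: 0.0138
```

Request:
{"op": "jog_arm", "data": {
  "moves": [
    [[0, 36, 0], [0, 0, -0.3], 5],
    [[0, 72, 0], [0, 0, -0.6], 5],
    [[0, 108, 0], [0, 0, -1.0], 5],
    [[0, 144, 0], [0, 0, -1.3], 5],
    [[0, 180, 0], [0, 0, -1.6], 5]
  ]
}}

```text
time_s: 4.72
ee_pos: [0.5439, -0.0074, 0.206]
eef_rot: [3.141, -0.0, 0.309]
force: [-0.1, -1.0, -5.1]
grip_width: 0.0139
```

Request:
{"op": "jog_arm", "data": {
  "moves": [
    [[0, 36, 0], [0, 0, -0.3], 5],
    [[0, 72, 0], [0, 0, -0.6], 5],
    [[0, 108, 0], [0, 0, -1.0], 5],
    [[0, 144, 0], [0, 0, -1.3], 5],
    [[0, 180, 0], [0, 0, -1.6], 5]
  ]
}}

```text
time_s: 5.13
ee_pos: [0.544, 0.1727, 0.206]
eef_rot: [3.141, -0.0, 0.17]
force: [1.1, -0.6, -3.2]
grip_width: 0.0137
```

Request:
{"op": "jog_arm", "data": {
  "moves": [
    [[-1, 36, 0], [0, 0, -0.3], 5],
    [[-2, 70, 0], [0, 0, -0.6], 5],
    [[-3, 95, 0], [0, 0, -0.8], 5],
    [[-4, 112, 0], [0, 0, -0.94], 5],
    [[-4, 112, 0], [0, 0, -0.94], 5]
  ]
}}

```text
time_s: 5.55
ee_pos: [0.5396, 0.2859, 0.2055]
eef_rot: [-3.141, 0.0, 0.092]
force: [0.4, 0.7, -4.4]
grip_width: 0.0136
```

```bash
python3 - <<'E'
from h import *
t=cam("top"); s=cam("scene"); o=ctrl.get_obs(); print(o['ee_pos'],o['eef_rot'],o['joint_vel'].round(3))
crop(t,130,170,260,320,"pics/t2.png"); crop(s,180,190,380,340,"pics/s2.png")
E
```

```text
[0.5401608  0.28305605 0.20550609] [3.14117756e+00 1.65419217e-04 9.04634584e-02] [-0.026 -0.01   0.012 -0.001 -0.003 -0.007]
pics/t2.png 4
pics/s2.png 4
```

View pics/t2.png

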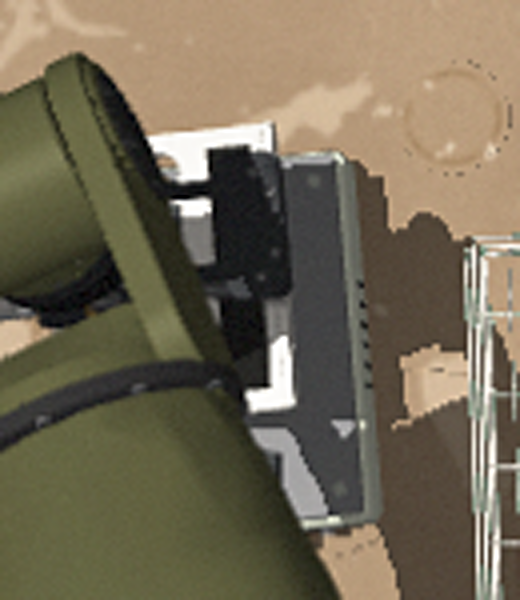

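View pics/s2.png

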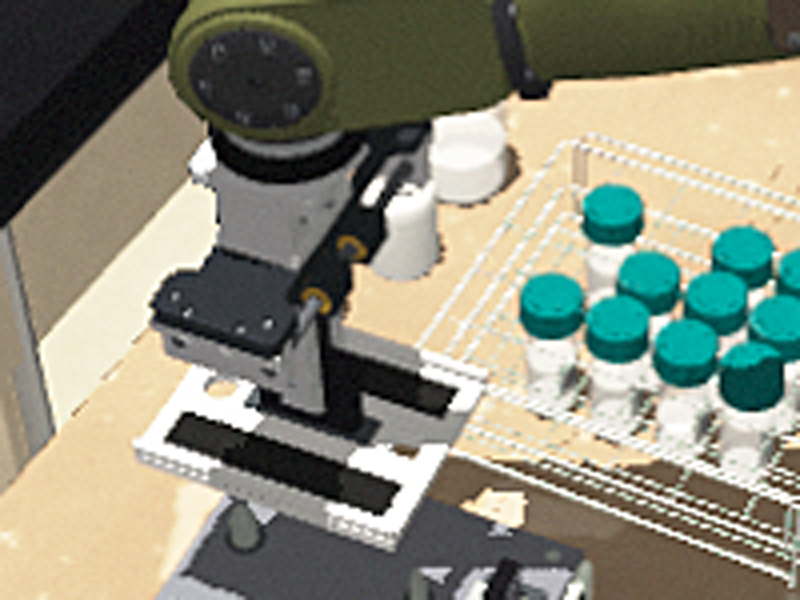

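Request:
{"op": "jog_arm", "data": {
  "moves": [
    [[0, 0, -30], [0, 0, 0], 5],
    [[0, 0, -60], [0, 0, 0], 5],
    [[0, 0, -80], [0, 0, 0], 5],
    [[0, 0, -80], [0, 0, 0], 5],
    [[0, 0, -80], [0, 0, 0], 5]
  ]
}}

```text
time_s: 6.07
ee_pos: [0.5404, 0.282, 0.1257]
eef_rot: [3.141, 0.001, 0.088]
force: [0.2, 0.8, -4.3]
grip_width: 0.0138
```

```bash
python3 - <<'E'
from h import *
t=cam("top"); s=cam("scene"); o=ctrl.get_obs(); print(o['ee_pos'],o['eef_rot'],o['joint_vel'].round(3))
crop(t,155,195,235,295,"pics/t3.png",6); crop(s,205,270,325,360,"pics/s3.png",6)
E
```

```text
[0.54126291 0.28280063 0.12758041] [-3.14078883e+00 -2.58193718e-03  8.87277965e-02] [ 0.007 -0.006 -0.003  0.001 -0.004  0.003]
pics/t3.png 6
pics/s3.png 6
```

View pics/t3.png

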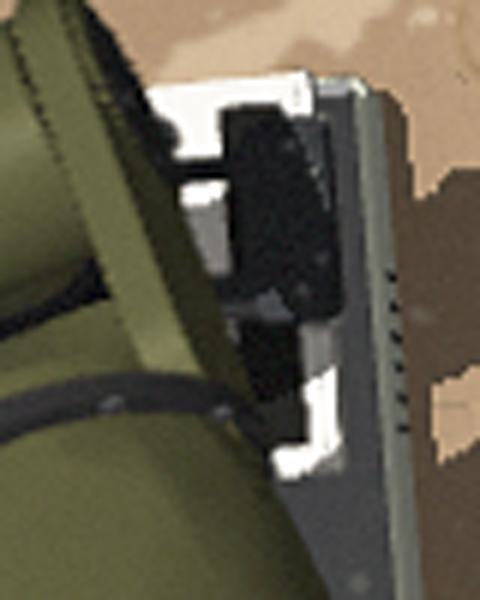

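View pics/s3.png

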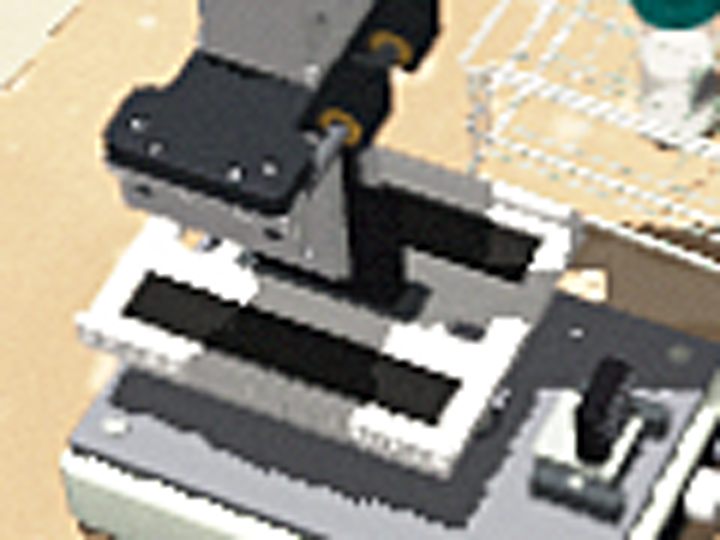

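```bash
cat > st.py <<'E'
from h import *
def strip(c,seed,z,fr=None,thr=75,up=8,pr=True):
    """subpixel dark strip outline around seed pixel -> rect on plane z (mm)"""
    f=(c['frame'] if fr is None else fr).max(2)
    g=cv2.resize(f,None,fx=up,fy=up,interpolation=cv2.INTER_CUBIC)
    m=(g<thr).astype(np.uint8); k,l=cv2.connectedComponents(m)
    i=l[int((seed[1]+.5)*up),int((seed[0]+.5)*up)]; assert i>0,f[int(seed[1]),int(seed[0])]
    cn=max(cv2.findContours((l==i).astype(np.uint8),cv2.RETR_EXTERNAL,cv2.CHAIN_APPROX_NONE)[0],key=cv2.contourArea)[:,0]
    P=(onz(c,(cn+.5)/up-.5,z)[:,:2]*1000).astype(np.float32)
    # moments of polygon: robust centre
    M=cv2.moments(P.reshape(-1,1,2)); ctr=np.array([M['m10'],M['m01']])/M['m00']
    r=cv2.minAreaRect(P); th=.5*np.degrees(np.arctan2(2*M['mu11'],M['mu20']-M['mu02']))
    if pr: print("  ctr",ctr.round(1),"rectctr",np.round(r[0],1),"size",np.round(r[1],1),"yaw(mom)",round(th,2),"rectang",round(r[2],2),"area",round(M['m00']))
    return ctr,th
E
python3 - <<'E'
from st import *
t=cam("top"); s=cam("scene"); 
t0=cv2.imread("pics/top0.png"); s0=cv2.imread("pics/scene0.png")
for thr in(70,100):
  print("init top",thr); a=strip(t,(395+190/6,195+330/6),.008,t0,thr); b=strip(t,(395+340/6,195+240/6),.008,t0,thr); print("   mid",(a[0]+b[0])/2,"sep",np.linalg.norm(a[0]-b[0]))
  print("init scene"); a=strip(s,(335+400/11,170+390/11),.008,s0,thr)
  print("now scene"); a=strip(s,(205+290/6,270+350/6),.109,None,thr)
print(ctrl.get_obs()['ee_pos'],ctrl.get_obs()['eef_rot'])
E
```

```text
init top 70
  ctr [ 525.6 -286.4] rectctr [ 525.6 -286.4] size [128.   22.7] yaw(mom) 31.6 rectang 31.63 area 2643
  ctr [ 563.4 -347.6] rectctr [ 563.4 -347.4] size [128.5  22.9] yaw(mom) 31.63 rectang 31.62 area 2682
   mid [ 544.52281227 -317.01296685] sep 71.9419174300835
init scene
  ctr [ 527.1 -285.7] rectctr [ 527.2 -285.7] size [127.1  20.1] yaw(mom) 31.72 rectang 31.69 area 2154
now scene
  ctr [542.4 317. ] rectctr [542.8 317.1] size [127.5  24.7] yaw(mom) 5.01 rectang 5.25 area 2758
init top 100
  ctr [ 525.7 -286.4] rectctr [ 525.7 -286.3] size [129.   23.7] yaw(mom) 31.66 rectang 31.69 area 2794
  ctr [ 563.5 -347.7] rectctr [ 563.4 -347.5] size [129.5  23.8] yaw(mom) 31.67 rectang 31.58 area 2838
   mid [ 544.56818501 -317.02793621] sep 72.00519549181072
init scene
  ctr [ 527.1 -285.7] rectctr [ 527.3 -285.7] size [127.7  21.1] yaw(mom) 31.78 rectang 31.7 area 2356
now scene
  ctr [542.4 317.1] rectctr [542.8 317.1] size [128.2  26.2] yaw(mom) 5.01 rectang 5.24 area 2915
[0.54110367 0.28308015 0.12745325] [-3.14067027e+00 -2.71682034e-03  8.90036706e-02]
```

```bash
python3 - <<'E'
from h import *
t0=dict(frame=cv2.imread("pics/top0.png")[:,:,::-1]); s0=dict(frame=cv2.imread("pics/scene0.png")[:,:,::-1])
a=cv2.resize(t0['frame'][205:285,165:205,::-1],None,fx=7,fy=7,interpolation=cv2.INTER_NEAREST)
b=cv2.resize(s0['frame'][308:348,230:300,::-1],None,fx=7,fy=7,interpolation=cv2.INTER_NEAREST)
o=np.zeros((560,800,3),np.uint8); o[:560,:280]=a; o[:280,290:780]=b; cv2.imwrite("pics/dow.png",o)
E
```

```text
(no output)
```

View pics/dow.png

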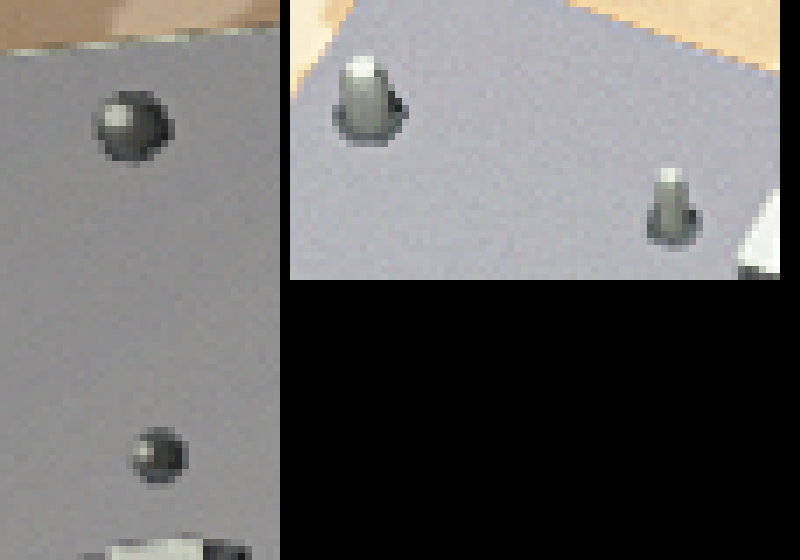

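```bash
python3 - <<'E'
from h import *
t=cam("top"); s=cam("scene")
def sh(n,c,L,z):
    P=onz(c,L,z)[:,:2]*1000; d=P[0]-P[1]; print(n,P.round(1).tolist(),"len",np.linalg.norm(d).round(1),"yaw",np.degrees(np.arctan2(d[1],d[0])).round(2),"shaker ctr est",(P[0]-77*d/np.linalg.norm(d)).round(1),(P.mean(0)-22*d/np.linalg.norm(d)).round(1))
sh("top foot",t,[(183.5,222.4),(187.4,269.5)],.058)
sh("top top",t,[(181.9,221.4),(186.1,269.6)],.084)
sh("sc top",s,[(240.2,316.9),(283.9,332.5)],.084)
# collars scene: outline ellipse
sh("sc foot",s,[((370-290)/7-.5+230,(112)/7-.5+308),((674-290)/7-.5+230,221/7-.5+308)],.058)
E
```

```text
top foot [[595.0, 288.3], [485.3, 278.2]] len 110.2 yaw 5.24 shaker ctr est [518.3 281.3] [518.2 281.3]
top top [[593.5, 286.3], [483.4, 275.7]] len 110.6 yaw 5.5 shaker ctr est [516.8 278.9] [516.5 278.9]
sc top [[595.2, 289.3], [485.8, 280.3]] len 109.8 yaw 4.69 shaker ctr est [518.5 283. ] [518.6 283. ]
sc foot [[596.6, 288.4], [486.4, 279.2]] len 110.6 yaw 4.78 shaker ctr est [519.9 282. ] [519.6 282. ]
```

```bash
python3 - <<'E'
from h import *
t=cam("top","pics/top4.png"); s=cam("scene","pics/scene4.png"); print(ctrl.get_obs()['ee_pos'],ctrl.get_obs()['eef_rot'])
a=cv2.resize(t['frame'][200:280,175:225,::-1],None,fx=7,fy=7,interpolation=cv2.INTER_NEAREST)
cv2.imwrite("pics/t4.png",a)
b=cv2.resize(s['frame'][295:355,215:310,::-1],None,fx=8,fy=8,interpolation=cv2.INTER_NEAREST)
cv2.imwrite("pics/s4.png",b)
E
```

```text
[0.54051477 0.28311719 0.12620497] [-3.14126523e+00 -9.55123693e-04  8.93062838e-02]
```

View pics/t4.png

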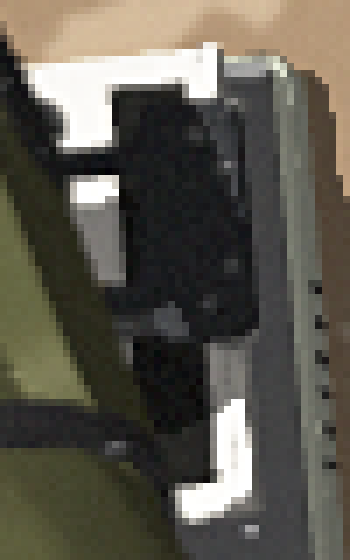

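View pics/s4.png

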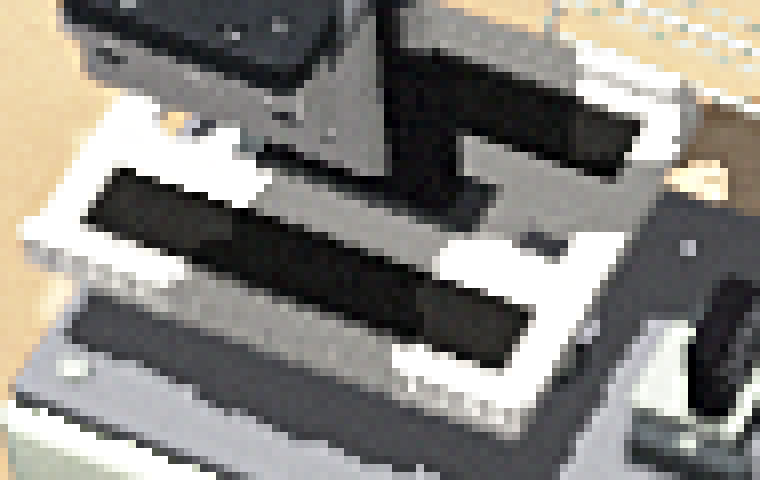

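```bash
python3 - <<'E'
from h import *
np.set_printoptions(precision=1,suppress=True)
t=cam("top"); s=cam("scene")
L=np.array([(118,170),(530,310),(505,367),(82,220),(640,122),(612,180)])/8-.5+[215,295]
A=np.array([(64,25),(-64,25),(-64,47),(64,47),(-64,-47),(-64,-25)],float)
for z in(.108,.111,.114):
    P=onz(s,L,z)[:,:2]*1000
    ac,pc=A.mean(0),P.mean(0); H=(A-ac).T@(P-pc); th=np.arctan2(H[0,1]-H[1,0],H[0,0]+H[1,1]); R=np.array([[np.cos(th),-np.sin(th)],[np.sin(th),np.cos(th)]])
    tt=pc-R@ac; print("scene z",z,"ctr",tt,"yaw",np.degrees(th).round(2),"res (tray axes)",((P-tt)@R-A).tolist())
# top: rim corner (x+,y-) outer and (x-,y-) outer
T=np.array([(218,42),(255,487)])/7-.5+[175,200]
for z in(.11,.116):
    P=onz(t,T,z)[:,:2]*1000; d=P[0]-P[1]; th=np.arctan2(d[1],d[0]); c=P.mean(0)+60*np.array([-np.sin(th),np.cos(th)]); print("top z",z,P.tolist(),"len",np.linalg.norm(d),"yaw",np.degrees(th),"ctr",c)
o=ctrl.get_obs();print(o['ee_pos'],o['eef_rot'])
E
```

```text
scene z 0.108 ctr [545.6 281.5] yaw 5.48 res (tray axes) [[-0.7585356429152768, 1.0971511198084798], [1.2752096688610806, 0.3774588555852816], [-0.6179006780938892, -1.6331886061690284], [0.05184002992683645, -1.331921877787046], [0.6876359841132356, 0.7801746200396877], [-0.6382493618912974, 0.710325888522604]]
scene z 0.111 ctr [544.2 283.4] yaw 5.48 res (tray axes) [[-0.9952559153483378, 1.0576939582810851], [1.3910621124314275, 0.34001607367830644], [-0.4967495213215187, -1.7265805018527942], [-0.1871484400696133, -1.4261570027063257], [0.8051330145644116, 0.9431287541469899], [-0.5170412502563835, 0.811898718452575]]
scene z 0.114 ctr [542.8 285.3] yaw 5.48 res (tray axes) [[-1.2319761877812851, 1.0182367967538326], [1.5069145560020232, 0.30257329177116077], [-0.3755983645490204, -1.8199723975363753], [-0.42613691006598486, -1.5203921276257546], [0.9226300450157439, 1.106082888254349], [-0.39583313862135583, 0.9134715483824927]]
top z 0.11 [[624.7864207370117, 228.05094404737875], [481.6870223191785, 215.63081769573986]] len 143.63738150682235 yaw 4.9604816486854135 ctr [548.  281.6]
top z 0.116 [[623.7138326515318, 226.9731358321393], [481.2821508390712, 214.6109630756763]] len 142.96715461666938 yaw 4.960481648685399 ctr [547.3 280.6]
[0.5 0.3 0.1] [-3.1 -0.   0.1]
```

Request:
{"op": "jog_arm", "data": {
  "moves": [
    [[-2, 1, -4], [0, 0, 0], 5],
    [[-4, 2, -9], [0, 0, 0], 5],
    [[-4, 2, -9], [0, 0, 0], 5],
    [[-4, 2, -9], [0, 0, 0], 5]
  ]
}}

```text
time_s: 6.9
ee_pos: [0.5359, 0.2851, 0.1159]
eef_rot: [3.141, 0.001, 0.09]
force: [0.0, 0.1, -4.5]
grip_width: 0.0141
```

```bash
python3 - <<'E'
from st import *
t=cam("top","pics/top5.png"); s=cam("scene","pics/scene5.png"); print(ctrl.get_obs()['ee_pos'].round(4),ctrl.get_obs()['eef_rot'])
a=cv2.resize(t['frame'][205:225,185:225,::-1],None,fx=10,fy=10,interpolation=cv2.INTER_NEAREST)
b=cv2.resize(s['frame'][300:355,215:315,::-1],None,fx=8,fy=8,interpolation=cv2.INTER_NEAREST)
o=np.zeros((650,800,3),np.uint8)[:600]; o[:440]=b[:440]; cv2.imwrite("pics/s5.png",b); cv2.imwrite("pics/t5.png",a)
E
```

```text
[0.5363 0.2851 0.1165] [ 3.14159208e+00 -3.84698404e-05  8.94263659e-02]
```

View pics/s5.png

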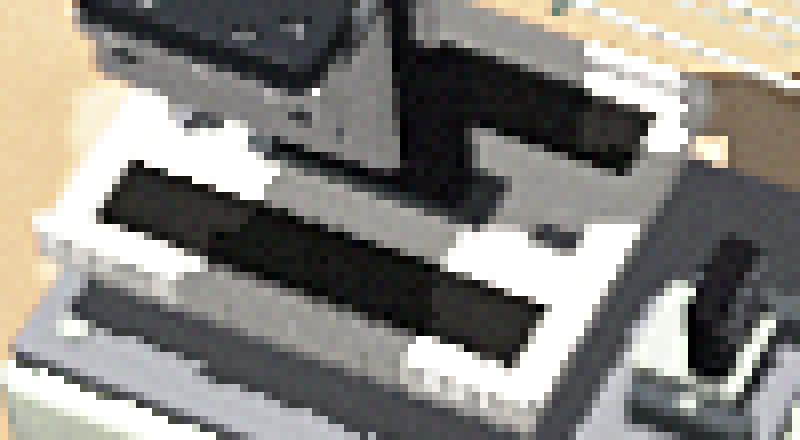

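View pics/t5.png

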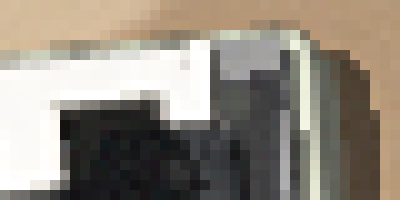

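```bash
python3 - <<'E'
from st import *
np.set_printoptions(precision=1,suppress=True)
t=cam("top"); s=cam("scene")
L=np.array([(137,162),(545,308),(520,365),(100,212),(655,113),(630,175)])/8-.5+[215,300]
A=np.array([(64,25),(-64,25),(-64,47),(64,47),(-64,-47),(-64,-25)],float)
for z in(.099,.101):
    P=onz(s,L,z)[:,:2]*1000
    ac,pc=A.mean(0),P.mean(0); H=(A-ac).T@(P-pc); th=np.arctan2(H[0,1]-H[1,0],H[0,0]+H[1,1]); R=np.array([[np.cos(th),-np.sin(th)],[np.sin(th),np.cos(th)]])
    tt=pc-R@ac; print("scene z",z,"ctr",tt,"yaw",np.degrees(th).round(2),"maxres",abs((P-tt)@R-A).max())
    c0,th0=strip(s,(215+300/8,300+260/8),z,thr=70); a=np.radians(th0); print("  strip->ctr",c0+36*np.array([np.sin(a),-np.cos(a)]))
T=np.array([(213,40)])/10-.5+[185,205]
for z in(.099,.106):
    P=onz(t,T,z)[0,:2]*1000; a=np.radians(5.05); print("top z",z,P-75*np.array([np.cos(a),np.sin(a)])+60*np.array([-np.sin(a),np.cos(a)]))
# slot visible dark blob centre
print("slot blob",onz(s,np.array([(556,236)])/8-.5+[215,300],.097)[0]*1000)
E
```

```text
scene z 0.099 ctr [539.4 283.6] yaw 5.09 maxres 1.7341527632854579
  ctr [537.  319.8] rectctr [537.1 319.8] size [127.7  24.7] yaw(mom) 5.2 rectang 5.76 area 2729
  strip->ctr [540.2 284. ]
scene z 0.101 ctr [538.5 284.8] yaw 5.09 maxres 1.8098953562124933
  ctr [536.  321.1] rectctr [536.2 321. ] size [127.5  24.6] yaw(mom) 5.2 rectang 5.76 area 2719
  strip->ctr [539.3 285.2]
top z 0.099 [539.9 282.8]
top z 0.106 [538.7 281.6]
slot blob [485.  280.2  97. ]
```

Request:
{"op": "jog_arm", "data": {
  "moves": [
    [[0.7, 0.8, 0], [0, 0, 0], 5],
    [[0.7, 0.8, -3], [0, 0, 0], 5],
    [[0.7, 0.8, -6], [0, 0, 0], 5],
    [[0.7, 0.8, -9], [0, 0, 0], 5],
    [[0.7, 0.8, -11], [0, 0, 0], 5]
  ]
}}

```text
time_s: 7.52
ee_pos: [0.5368, 0.2858, 0.1048]
eef_rot: [3.141, 0.001, 0.089]
force: [0.1, 0.2, -3.9]
grip_width: 0.0139
```

Request:
{"op": "jog_arm", "data": {
  "moves": [
    [[0, 0, -1], [0, 0, 0], 5],
    [[0, 0, -2], [0, 0, 0], 5],
    [[0, 0, -3], [0, 0, 0], 5]
  ]
}}

```text
time_s: 7.77
ee_pos: [0.537, 0.2859, 0.1024]
eef_rot: [-3.142, -0.0, 0.089]
force: [0.3, -0.5, -3.7]
grip_width: 0.0139
```

Request:
{"op": "jog_arm", "data": {
  "moves": [
    [[0, 0, -1], [0, 0, 0], 5],
    [[0, 0, -2], [0, 0, 0], 5],
    [[0, 0, -3], [0, 0, 0], 5],
    [[0, 0, -4], [0, 0, 0], 5]
  ]
}}

```text
time_s: 8.1
ee_pos: [0.537, 0.2859, 0.0984]
eef_rot: [-3.142, -0.0, 0.089]
force: [-0.1, -0.5, -4.7]
grip_width: 0.0137
```

Request:
{"op": "jog_arm", "data": {
  "moves": [
    [[0, 0, -1], [0, 0, 0], 5],
    [[0, 0, -2], [0, 0, 0], 5],
    [[0, 0, -3], [0, 0, 0], 5],
    [[0, 0, -4], [0, 0, 0], 5]
  ]
}}

```text
time_s: 8.43
ee_pos: [0.537, 0.2859, 0.0944]
eef_rot: [-3.142, 0.0, 0.089]
force: [-0.6, 0.4, -3.8]
grip_width: 0.014
```

Request:
{"op": "jog_arm", "data": {
  "moves": [
    [[0, 0, -2], [0, 0, 0], 5],
    [[0, 0, -4], [0, 0, 0], 5],
    [[0, 0, -6], [0, 0, 0], 5],
    [[0, 0, -8], [0, 0, 0], 5]
  ]
}}

```text
time_s: 8.77
ee_pos: [0.537, 0.2858, 0.0862]
eef_rot: [3.142, 0.0, 0.089]
force: [0.2, 0.3, -4.3]
grip_width: 0.014
```

Request:
{"op": "jog_arm", "data": {
  "moves": [
    [[0, 0, -1], [0, 0, 0], 5],
    [[0, 0, -2], [0, 0, 0], 5],
    [[0, 0, -2.5], [0, 0, 0], 5]
  ]
}}

```text
time_s: 9.02
ee_pos: [0.537, 0.2859, 0.0839]
eef_rot: [3.142, 0.0, 0.089]
force: [0.4, 0.0, -3.9]
grip_width: 0.0134
```

Request:
{"op": "jog_arm", "data": {
  "moves": [
    [[0, 0, -0.5], [0, 0, 0], 5],
    [[0, 0, -1], [0, 0, 0], 5]
  ]
}}

```text
time_s: 9.18
ee_pos: [0.5371, 0.2859, 0.0834]
eef_rot: [-3.142, -0.0, 0.089]
force: [-3.8, -2.5, 4.7]
grip_width: 0.0138
```

```bash
python3 - <<'E'
from h import *
s=cam("scene"); print(ctrl.get_obs()['ee_pos'].round(4),ctrl.get_obs()['force'])
cv2.imwrite("pics/s6.png",cv2.resize(s['frame'][300:375,210:330,::-1],None,fx=6,fy=6,interpolation=cv2.INTER_CUBIC))
E
```

```text
[0.5371 0.2859 0.0835] [-1.75230228 -2.25454344  0.97286702]
```

View pics/s6.png

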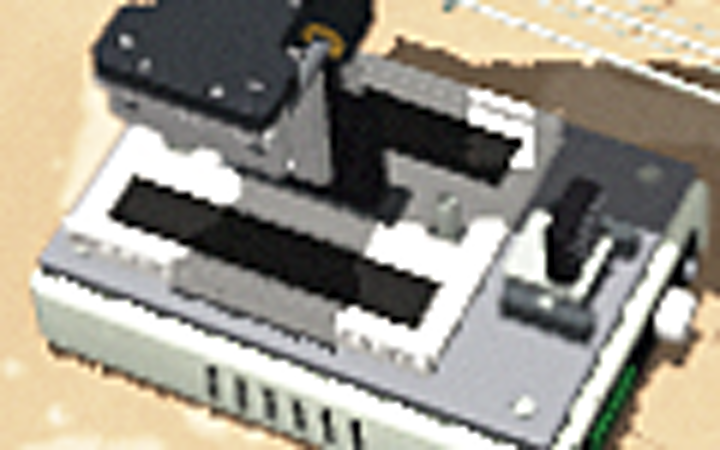

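Request:
{"op": "jog_arm", "data": {
  "moves": [
    [[0, 0, 0], [0, 0, 0], 40],
    [[0, 0, 0], [0, 0, 0], 40],
    [[0, 0, 0], [0, 0, 0], 40],
    [[0, 0, 0], [0, 0, 0], 40],
    [[0, 0, 0], [0, 0, 0], 40]
  ]
}}

```text
time_s: 9.65
ee_pos: [0.5371, 0.2859, 0.0831]
eef_rot: [-3.142, -0.0, 0.089]
force: [-0.6, -0.5, -0.2]
grip_width: 0.0393
```

Request:
{"op": "jog_arm", "data": {
  "moves": [
    [[0, 0, 5], [0, 0, 0], 40],
    [[0, 0, 15], [0, 0, 0], 40],
    [[0, 0, 35], [0, 0, 0], 40],
    [[0, 0, 65], [0, 0, 0], 40],
    [[0, 0, 90], [0, 0, 0], 40]
  ]
}}

```text
time_s: 10.07
ee_pos: [0.5371, 0.2859, 0.1756]
eef_rot: [-3.141, -0.001, 0.089]
force: [0.2, 0.7, 0.9]
grip_width: 0.0402
```

```bash
python3 - <<'E'
from h import *
t0=cv2.imread("pics/top0.png"); s=cam("scene"); s0=s['frame'][:,:,::-1]; cv2.imwrite("pics/scene7.png",s0)
a=cv2.resize(t0[275:305,170:210],None,fx=10,fy=10,interpolation=cv2.INTER_NEAREST)
b=cv2.resize(s0[300:370,215:325],None,fx=7,fy=7,interpolation=cv2.INTER_NEAREST)[:,:]
cv2.imwrite("pics/t7.png",a);cv2.imwrite("pics/s7.png",b)
E
```

```text
(no output)
```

View pics/t7.png

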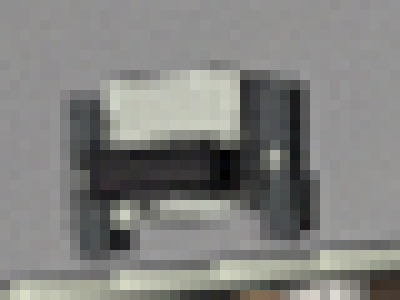

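View pics/s7.png

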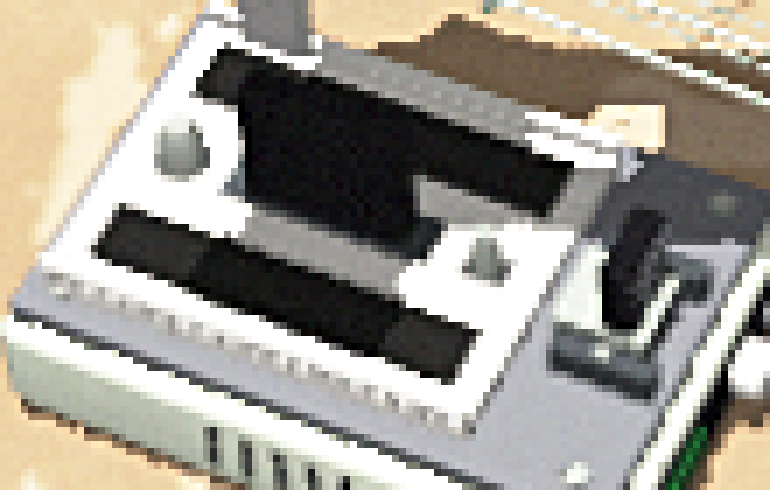

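```bash
python3 - <<'E'
from h import *
t=cam("top"); s=cam("scene")
L=np.array([(90,155),(90,195),(215,150),(215,192)])/10-.5+[170,275]
P=onz(t,L,.1055)[:,:2]*1000; print(P.round(1),P.mean(0))
a=np.radians(5); R=np.array([[np.cos(a),-np.sin(a)],[np.sin(a),np.cos(a)]]); print("shaker frame",((P-[518.,281.5])@R).round(1))
# scene: post top corners/centre
L=np.array([(648,215),(620,210),(668,215),(628,240)])/7-.5+[215,300]
Q=onz(s,L,.1055)[:,:2]*1000; print(Q.round(1),((Q-[518.9,282.9])@R).round(1))
E
```

```text
[[437.2 287.2]
 [428.4 287.1]
 [437.7 259.9]
 [428.5 259.8]] [432.96284811 273.47770012]
shaker frame [[-80.   12.7]
 [-88.7  13.4]
 [-81.9 -14.6]
 [-91.1 -13.9]]
[[435.5 264.8]
 [444.1 267.2]
 [430.  261.9]
 [436.3 276.3]] [[-84.7 -10.7]
 [-75.9  -9.1]
 [-90.4 -13.2]
 [-82.9   0.6]]
```

Request:
{"op": "jog_arm", "data": {
  "moves": [
    [[-35, -3, 0], [0, 0, 0], 0],
    [[-70, -7, 0], [0, 0, 0], 0],
    [[-105, -10, 0], [0, 0, 0], 0],
    [[-133, -13, 0], [0, 0, 0], 0],
    [[-133, -13, 0], [0, 0, 0], 0]
  ]
}}

```text
time_s: 10.63
ee_pos: [0.4001, 0.2723, 0.1725]
eef_rot: [3.141, 0.002, 0.091]
force: [0.3, 0.3, 0.3]
grip_width: 0.01
```

Request:
{"op": "jog_arm", "data": {
  "moves": [
    [[0, 0, -20], [0, 0, 0], 0],
    [[0, 0, -45], [0, 0, 0], 0],
    [[0, 0, -70], [0, 0, 0], 0],
    [[0, 0, -85], [0, 0, 0], 0],
    [[0, 0, -85], [0, 0, 0], 0]
  ]
}}

```text
time_s: 11.05
ee_pos: [0.4026, 0.2719, 0.0847]
eef_rot: [3.139, 0.005, 0.089]
force: [-0.3, -0.0, -0.2]
grip_width: 0.0005
```

```bash
python3 - <<'E'
from h import *
s=cam("scene"); t=cam("top"); o=ctrl.get_obs(); print(o['ee_pos'].round(4),o['eef_rot'],o['force'],o['grip_width'])
crop(s,215,250,375,370,"pics/s8.png"); crop(t,140,195,240,315,"pics/t8.png",5)
E
```

```text
[0.4041 0.2728 0.088 ] [3.14114252e+00 9.44398724e-04 8.92612843e-02] [-0.1578007 -0.4271384  1.1098774] 0.0005952159592254291
pics/s8.png 5
pics/t8.png 5
```

View pics/s8.png

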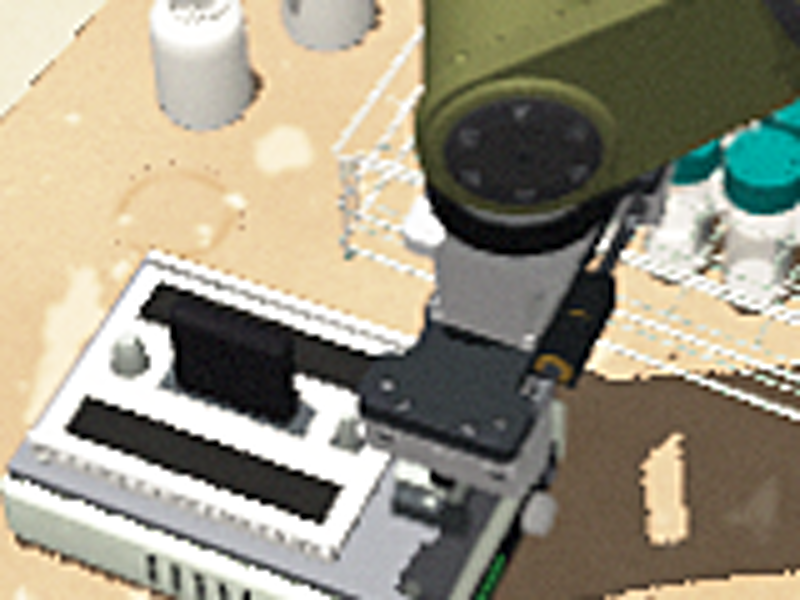

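View pics/t8.png

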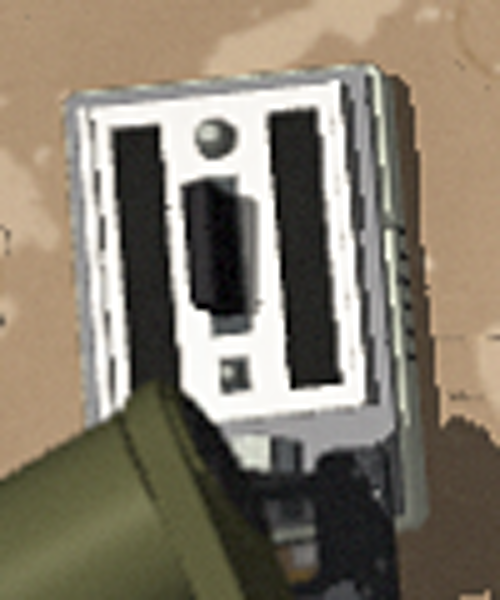

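Request:
{"op": "jog_arm", "data": {
  "moves": [
    [[4, 0.3, 0], [0, 0, 0], 0],
    [[8, 0.7, 0], [0, 0, 0], 0],
    [[12, 1, 0], [0, 0, 0], 0],
    [[16, 1.4, 0], [0, 0, 0], 0],
    [[20, 1.7, 0], [0, 0, 0], 0]
  ]
}}

```text
time_s: 11.57
ee_pos: [0.4245, 0.2746, 0.0884]
eef_rot: [-3.141, -0.0, 0.089]
force: [-2.6, 0.2, 2.2]
grip_width: 0.0005
```

Request:
{"op": "jog_arm", "data": {
  "moves": [
    [[2, 0.2, 0], [0, 0, 0], 0],
    [[4, 0.3, 0], [0, 0, 0], 0],
    [[6, 0.5, 0], [0, 0, 0], 0],
    [[8, 0.7, 0], [0, 0, 0], 0],
    [[10, 0.9, 0], [0, 0, 0], 0]
  ]
}}

```text
time_s: 11.98
ee_pos: [0.4341, 0.2754, 0.088]
eef_rot: [3.141, 0.0, 0.089]
force: [-1.9, -0.4, 2.0]
grip_width: 0.0003
```

Request:
{"op": "jog_arm", "data": {
  "moves": [
    [[2, 0.2, 0], [0, 0, 0], 0],
    [[4, 0.3, 0], [0, 0, 0], 0],
    [[6, 0.5, 0], [0, 0, 0], 0]
  ]
}}

```text
time_s: 12.23
ee_pos: [0.4386, 0.2758, 0.0879]
eef_rot: [3.141, 0.004, 0.089]
force: [-27.5, -4.3, 19.9]
grip_width: 0.0005
```

Request:
{"op": "jog_arm", "data": {
  "moves": [
    [[0.7, 0.1, 0], [0, 0, 0], 0],
    [[1.3, 0.1, 0], [0, 0, 0], 0]
  ]
}}

```text
time_s: 12.4
ee_pos: [0.4386, 0.2758, 0.088]
eef_rot: [3.14, 0.007, 0.09]
force: [-31.0, -4.6, 20.7]
grip_width: 0.0005
```

Request:
{"op": "jog_arm", "data": {
  "moves": [
    [[-3, 0, 0], [0, 0, 0], 0],
    [[-12, -1, 0], [0, 0, 0], 0],
    [[-25, -2, 0], [0, 0, 0], 0],
    [[-25, -2, 25], [0, 0, 0], 0],
    [[-25, -2, 60], [0, 0, 0], 0]
  ]
}}

```text
time_s: 12.82
ee_pos: [0.4145, 0.2733, 0.1464]
eef_rot: [3.14, 0.004, 0.09]
force: [0.8, -0.0, 0.9]
grip_width: 0.0003
```

Request:
{"op": "jog_arm", "data": {
  "moves": [
    [[-10, -25, 25], [0, 0, 0], 0],
    [[-20, -60, 40], [0, 0, 0], 0],
    [[-30, -95, 50], [0, 0, 0], 0],
    [[-40, -130, 60], [0, 0, 0], 0],
    [[-40, -165, 60], [0, 0, 0], 0]
  ]
}}

```text
time_s: 13.23
ee_pos: [0.3753, 0.108, 0.2097]
eef_rot: [-3.141, -0.004, 0.09]
force: [1.5, -0.3, 0.5]
grip_width: 0.0005
```

```bash
python3 - <<'E'
from h import *
s=cam("scene","pics/scene9.png"); t=cam("top","pics/top9.png"); o=ctrl.get_obs(); print(o['time_s'],o['ee_pos'].round(4),o['force'])
crop(s,205,290,335,390,"pics/s9.png"); crop(t,140,195,240,315,"pics/t9.png",5)
E
```

```text
13.3333 [0.3762 0.1059 0.2086] [ 0.16362155  0.69880374 -0.52286516]
pics/s9.png 6
pics/t9.png 5
```

View pics/s9.png

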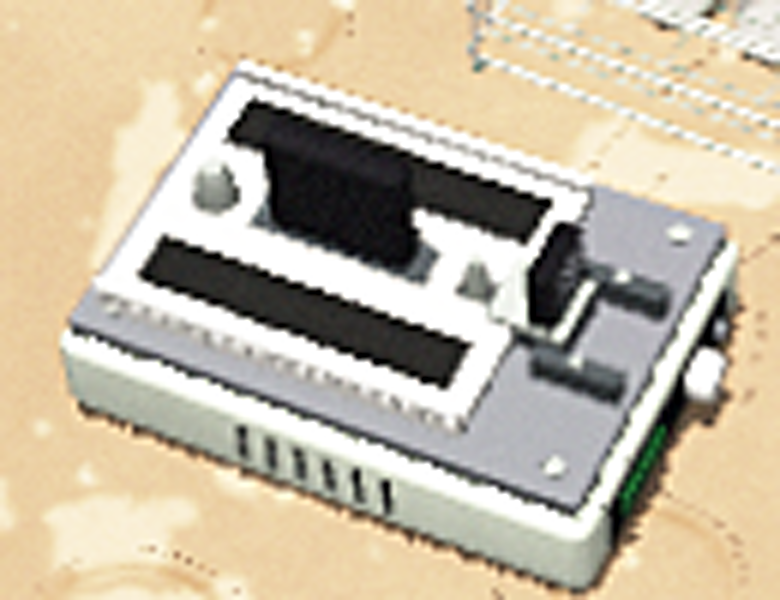

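View pics/t9.png

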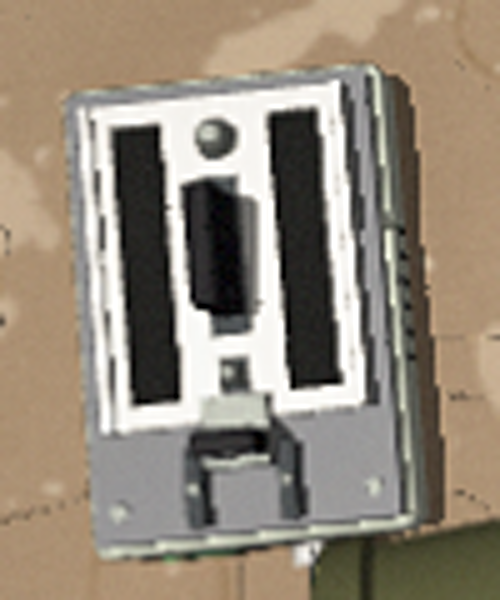

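```bash
python3 - <<'E'
from h import *
t=cam("top"); s=cam("scene")
t0=cv2.imread("pics/top0.png"); t9=cv2.imread("pics/top9.png")
def post(im,c,v0,v1):
    g=cv2.resize(im[v0:v1,176:196].max(2),None,fx=8,fy=8,interpolation=cv2.INTER_CUBIC)
    out=[]
    for u in range(181,191):
        col=g[:,int((u-176+.5)*8)].astype(float); d=np.where(col<85)[0]
        if len(d): out.append((u,(d.min()+.5)/8-.5+v0,(d.max()+.5)/8-.5+v0))
    out=np.array(out); return out
for im,v0,v1 in((t0,286,298),(t9,277,289)):
    o=post(im,t,v0,v1); print(o.round(1).tolist())
    for k in(1,2): print(" edge x", (onz(t,o[:,[0,k]],.1055)[:,0]*1000).round(1))
# template match of post+tongue
tpl=cv2.resize(t0[281:296,178:196],None,fx=8,fy=8,interpolation=cv2.INTER_CUBIC)
src=cv2.resize(t9[265:300,170:205],None,fx=8,fy=8,interpolation=cv2.INTER_CUBIC)
r=cv2.matchTemplate(src,tpl,cv2.TM_CCOEFF_NORMED); _,m,_,p=cv2.minMaxLoc(r); p=np.array(p)/8+[170,265]; d=p-[178,281]; print(m,d)
a=onz(t,[(185.5,291.9)],.1055);b=onz(t,[np.array((185.5,291.9))+d],.1055);print("moved mm",(b-a)*1000)
E
```

```text
[[181.0, 289.4, 294.8], [182.0, 289.4, 294.3], [183.0, 289.4, 294.4], [184.0, 289.3, 295.3], [185.0, 289.2, 294.2], [186.0, 289.1, 294.1], [187.0, 288.8, 293.9], [188.0, 288.8, 294.1], [189.0, 288.7, 294.1], [190.0, 288.4, 294.1]]
 edge x [438.3 438.3 438.2 438.5 438.7 438.9 439.4 439.4 439.6 440.1]
 edge x [426.5 427.6 427.3 425.3 427.7 427.9 428.2 427.8 427.8 427.7]
[[181.0, 280.8, 285.7], [182.0, 280.8, 285.9], [183.0, 280.7, 286.1], [184.0, 280.6, 286.1], [185.0, 280.4, 285.9], [186.0, 280.4, 286.1], [187.0, 280.4, 285.4], [188.0, 280.3, 285.2], [189.0, 280.1, 285.1], [190.0, 280.2, 284.9]]
 edge x [457.3 457.3 457.5 457.7 458.  457.9 457.9 458.1 458.6 458.3]
 edge x [446.6 446.  445.7 445.6 445.8 445.5 446.8 447.4 447.6 447.8]
0.7963902950286865 [-1.  -8.5]
moved mm [[18.74765606  2.42277224  0.        ]]
```

```bash
python3 - <<'E'
from h import *
t0=cv2.imread("pics/top0.png")[272:304,170:205]; t9=cv2.imread("pics/top9.png")[272:304,170:205]
s0=cv2.imread("pics/scene0.png")[322:362,288:320]; s9=cv2.imread("pics/scene9.png")[322:362,288:320]
f=lambda a,k:cv2.resize(a,None,fx=k,fy=k,interpolation=cv2.INTER_NEAREST)
A=np.hstack([f(t0,9),np.zeros((288,10,3),np.uint8),f(t9,9)]); B=np.hstack([f(s0,7),np.zeros((280,10,3),np.uint8),f(s9,7)])
o=np.zeros((590,650,3),np.uint8); o[:288,:A.shape[1]]=A; o[300:580,:B.shape[1]]=B; cv2.imwrite("pics/cmp.png",o); print(A.shape,B.shape)
E
```

```text
(288, 640, 3) (280, 458, 3)
```

View pics/cmp.png

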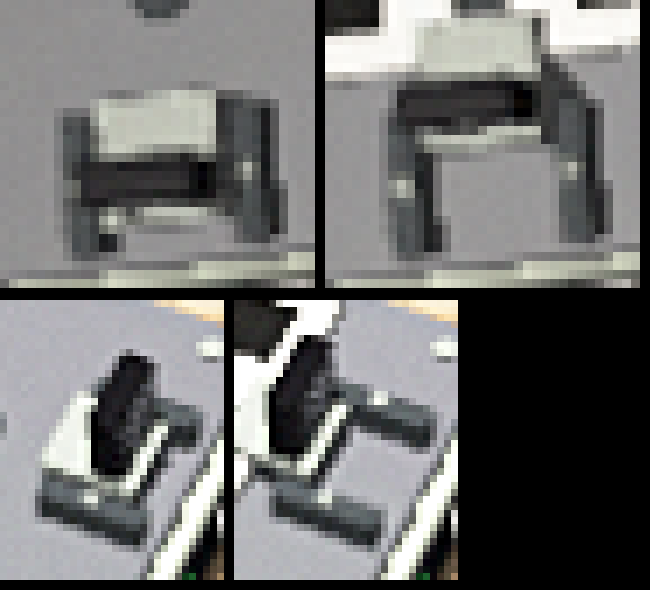

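```bash
python3 - <<'E'
from h import *
t=cam("top"); s=cam("scene")
a=np.radians(5.05); R=np.array([[np.cos(a),-np.sin(a)],[np.sin(a),np.cos(a)]])
T=np.array([518.1,281.4]); S=np.array([518.9,282.9])
for n,x0,v in(("init",0,97),("now",325,22)):
    uv=np.array([((155+(-5 if n=="init" else 0))/9-.5+170, v/9-.5+272)]); print(n,"tip shaker x (home -43, open -65)",((onz(t,uv,.0745)[0,:2]*1000-T)@R).round(1))
e=np.array([(155/9-.5+170,68/9-.5+272)]); print("tray end (expect -53)",((onz(t,e,.066)[0,:2]*1000-T)@R).round(1))
# scene
for n,x0,p in(("init",0,(130,352)),("now",234,(313,338))):
    uv=np.array([((p[0]-x0)/7-.5+288,(p[1]-300)/7-.5+322)]); print(n,"scene post top-far corner",((onz(s,uv,.1055)[0,:2]*1000-S)@R).round(1))
for n,x0,p in(("init",0,(125,475)),("now",234,(305,452))):
    uv=np.array([((p[0]-x0)/7-.5+288,(p[1]-300)/7-.5+322)]); print(n,"scene post foot near corner",((onz(s,uv,.0745)[0,:2]*1000-S)@R).round(1))
E
```

```text
init tip shaker x (home -43, open -65) [-63.    1.4]
now tip shaker x (home -43, open -65) [-44.3  -1.3]
tray end (expect -53) [-55.2   1.3]
init scene post top-far corner [-81.2 -13. ]
now scene post top-far corner [-64.4 -11.8]
init scene post foot near corner [-89.4  10.3]
now scene post foot near corner [-70.2   8.8]
```

Request:
{"op": "jog_arm", "data": {
  "moves": [
    [[10, 35, 0], [0, 0, 0], 0],
    [[20, 70, 0], [0, 0, 0], 0],
    [[26, 105, 0], [0, 0, 0], 0],
    [[26, 140, -10], [0, 0, 0], 0],
    [[26, 166, -30], [0, 0, 0], 0]
  ]
}}

```text
time_s: 13.95
ee_pos: [0.4024, 0.2792, 0.1786]
eef_rot: [-3.14, -0.003, 0.092]
force: [1.1, 0.7, 0.2]
grip_width: 0.0003
```

Request:
{"op": "jog_arm", "data": {
  "moves": [
    [[0, 0, -25], [0, 0, 0], 0],
    [[0, 0, -50], [0, 0, 0], 0],
    [[0, 0, -75], [0, 0, 0], 0],
    [[0, 0, -93], [0, 0, 0], 0],
    [[0, 0, -95], [0, 0, 0], 0]
  ]
}}

```text
time_s: 14.37
ee_pos: [0.4002, 0.2754, 0.0794]
eef_rot: [3.139, 0.005, 0.091]
force: [0.6, 0.5, -0.6]
grip_width: 0.0005
```

Request:
{"op": "jog_arm", "data": {
  "moves": [
    [[8, -1, 2], [0, 0, 0], 0],
    [[16, -1, 2], [0, 0, 0], 0],
    [[24, 0, 2], [0, 0, 0], 0],
    [[30, 0.3, 2], [0, 0, 0], 0],
    [[32, 0.5, 2], [0, 0, 0], 0]
  ]
}}

```text
time_s: 14.78
ee_pos: [0.4358, 0.2757, 0.0857]
eef_rot: [-3.141, -0.001, 0.089]
force: [-1.2, -0.1, -0.0]
grip_width: 0.0002
```

Request:
{"op": "jog_arm", "data": {
  "moves": [
    [[1, 0.1, 0], [0, 0, 0], 0],
    [[2, 0.2, 0], [0, 0, 0], 0],
    [[2, 0.2, 0], [0, 0, 0], 0]
  ]
}}

```text
time_s: 15.03
ee_pos: [0.4363, 0.2757, 0.0851]
eef_rot: [3.142, -0.0, 0.089]
force: [-0.2, 0.4, -0.2]
grip_width: 0.0004
```

Request:
{"op": "jog_arm", "data": {
  "moves": [
    [[1, 0.1, 0], [0, 0, 0], 0],
    [[2, 0.2, 0], [0, 0, 0], 0],
    [[2, 0.2, 0], [0, 0, 0], 0]
  ]
}}

```text
time_s: 15.28
ee_pos: [0.4382, 0.276, 0.0851]
eef_rot: [3.142, 0.0, 0.089]
force: [-1.5, -1.3, 0.9]
grip_width: 0.0004
```

Request:
{"op": "jog_arm", "data": {
  "moves": [
    [[0.5, 0, 0], [0, 0, 0], 0],
    [[1, 0.1, 0], [0, 0, 0], 0],
    [[1, 0.1, 0], [0, 0, 0], 0]
  ]
}}

```text
time_s: 15.53
ee_pos: [0.4383, 0.276, 0.0851]
eef_rot: [3.141, 0.002, 0.089]
force: [-9.9, -1.0, 6.5]
grip_width: 0.0007
```

Request:
{"op": "jog_arm", "data": {
  "moves": [
    [[0.5, 0, 0], [0, 0, 0], 0],
    [[1, 0.1, 0], [0, 0, 0], 0],
    [[1, 0.1, 0], [0, 0, 0], 0]
  ]
}}

```text
time_s: 15.78
ee_pos: [0.4384, 0.276, 0.085]
eef_rot: [3.141, 0.005, 0.09]
force: [-17.0, -2.7, 12.0]
grip_width: 0.0005
```

Request:
{"op": "jog_arm", "data": {
  "moves": [
    [[-4, 0, 0], [0, 0, 0], 0],
    [[-14, -1, 0], [0, 0, 0], 0],
    [[-27, -2, 0], [0, 0, 0], 0],
    [[-27, -2, 25], [0, 0, 0], 0],
    [[-27, -2, 60], [0, 0, 0], 0]
  ]
}}

```text
time_s: 16.2
ee_pos: [0.4116, 0.2734, 0.1435]
eef_rot: [3.139, 0.005, 0.09]
force: [-0.5, 0.4, 0.2]
grip_width: -0.0
```

Request:
{"op": "jog_arm", "data": {
  "moves": [
    [[-10, -25, 25], [0, 0, 0], 0],
    [[-20, -60, 40], [0, 0, 0], 0],
    [[-30, -95, 50], [0, 0, 0], 0],
    [[-40, -130, 60], [0, 0, 0], 0],
    [[-40, -165, 60], [0, 0, 0], 0]
  ]
}}

```text
time_s: 16.62
ee_pos: [0.3725, 0.1081, 0.2068]
eef_rot: [-3.141, -0.003, 0.09]
force: [1.4, 0.5, 0.7]
grip_width: 0.0003
```

Request:
{"op": "jog_arm", "data": {
  "moves": [
    [[0, 0, 0], [0, 0, 0], 0],
    [[0, 0, 0], [0, 0, 0], 0],
    [[0, 0, 0], [0, 0, 0], 0],
    [[0, 0, 0], [0, 0, 0], 0]
  ]
}}

```text
time_s: 16.95
ee_pos: [0.3734, 0.11, 0.2048]
eef_rot: [-3.142, 0.0, 0.09]
force: [-0.5, 0.1, -0.3]
grip_width: 0.0003
```

```bash
python3 - <<'E'
from st import *
s=cam("scene","pics/scene10.png"); t=cam("top","pics/top10.png"); o=ctrl.get_obs(); print(o['time_s'],o['ee_pos'].round(4),o['force'])
crop(s,205,290,335,390,"pics/s10.png")
a=strip(t,(167.5,250),.066,thr=70);b=strip(t,(200,245),.066,thr=70); print("tray ctr top",(a[0]+b[0])/2,"target ~(540.0,283.3)")
E
```

```text
17.05 [0.3733 0.11   0.2047] [ 0.3183502  -0.05759854 -0.03426157]
pics/s10.png 6
  ctr [536.2 319.5] rectctr [536.3 319.4] size [127.4  22.3] yaw(mom) 5.22 rectang 5.12 area 2593
  ctr [542.5 248. ] rectctr [542.6 248. ] size [127.7  23.7] yaw(mom) 5.14 rectang 5.35 area 2686
tray ctr top [539.37737913 283.72819699] target ~(540.0,283.3)
```

View pics/s10.png

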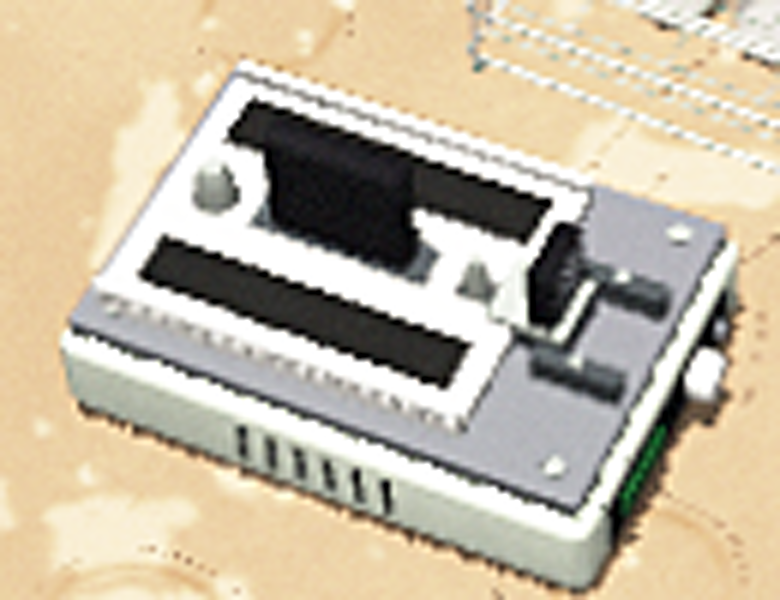

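View pics/top10.png

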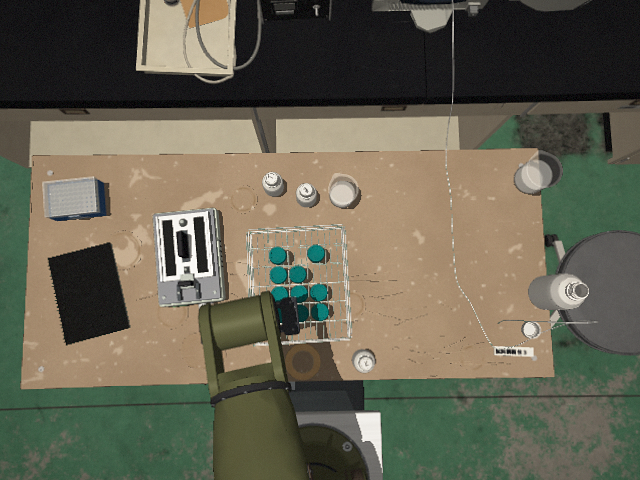

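The tray sits flat with both dowels showing through its holes, and the tongue lies over the tray's end. The bottles (272,184), (307,195) and the beaker (343,191) stand where they were. The gripper touches nothing, so I'm handing in.

```bash
python3 -c "
from station import ctrl
print(ctrl.hand_in())"
```

```text
the job is handed in; nothing more can be done
None
```

I gripped the tray by its handle, set it over both dowels flat on the platform, pushed the catch to its stop, backed the arm off and handed in at about 17 s.

**What the last checks showed**
- **Tray:** both dowels show through their holes. The measured tray centre is within about 1 mm of target and its yaw about 5.2°, against the shaker's 5.0°. It met the platform at the gripper height expected for lying flat.
- **Catch:** it stopped hard at the same gripper position in two pushes (about 31 N and 17 N). The tongue reaches about 11 mm over the tray's end.
- **Surroundings:** the bottles and beaker stand where they were, and the force on the tool was near zero with the arm clear.

**One check disagreed:** I measured only about 17–19 mm of catch travel in the images, not the nominal 22 mm. The pass limit is 18 mm. The hard stop and the tongue's overlap say the catch is home, and the first image suggests it started 1–3 mm off fully open, but the images alone don't prove it.

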